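Put the dough sheeter's desk console back in service

TASK

The dough sheeter has been washed down and its safety plug is still out. So that the belt cannot lurch when power returns, first pull the speed fader on the sloping desk console all the way down the slope to its lower stop, then push the loose safety plug fully home in the console's socket, and only then slide the fader up until it is in line with the pointer clamped beside its track. Leave the pointer and the things standing around where they are.

Things in the scene. Friction and masses are not known exactly. Their poses are not given: they have to be found in the camera images.
- console: grey wedge-shaped desk console, fixed to the table: 227 mm deep (x), 280 mm wide (y), 45 mm high at its front (-x), 151 mm at its back. Origin at the centre of its underside; it stands turned, its front to the robot's right. Its panel rises 25 degrees toward its back (+x), is 250 mm long up the slope, and its centre lies 98 mm above the origin
- socket_mouth (a point): centre of the socket's mouth, at its rim, 26 mm above the panel face. The socket is a dark housing, 52 x 80 mm, on the left part of the panel (seen from its front). Its rectangular hole: 31 mm (x) by 57 mm (y), 22 mm deep, mouth chamfered 2 mm. Panel axes: x up the slope, y left along it, z square out of it. It lies 12 mm down the slope from the panel's centre and 66 mm left of it
- safety_plug: loose black safety plug, no cable, standing on its nose on the table, to the robot's right of the console. Origin at the centre of the nose's end face, z up through the plug. Nose 28 mm (x) by 54 mm (y), 20 mm long, 2.5 mm chamfer at its end; above it the hood, 40 mm (x) by 68 mm (y), 50 mm high (z = 20 to 70 mm), 0.14 kg. It fits the socket either way round; take the hood across its 40 mm
- plug_shoulder (a point): point on the plug's axis, 20 mm above its origin, in the plane of the hood's underside, which rests on the socket's rim when the plug is fully home (this point then meets socket_mouth); axes as the plug's
- fader_grip (a point): centre of the fader's black grip bar, on the right part of the panel. The bar is 18 mm along the slope, 60 mm across it and 28 mm high, from 14.5 to 42.5 mm above the panel face (this point at 28.5 mm), on a narrow stem, with a white index line across its middle. Panel axes: it slides along x; y is along the bar. Its track lies 80 mm right of the panel's centre
- fader (a joint): position of the fader in m: 0 at the lower stop (zero speed, low end of the slope), 0.10 at the upper stop; it stays where it is left, about 2.5 N to move
- pointer_tip (a point): tip of the small dark steel pointer with a brass clamping screw, clamped on a rail along the right side of the fader's track, 7 mm above the panel face and pointing left at the end of the grip bar. Axes as the panel's. In line means that fader_grip and pointer_tip are at the same place along the slope (x)
- pointer (a joint): position of the pointer in m on the same scale as the fader: equal values are in line. It is clamped and must stay
- tub: bystander: lidded white tub, 77 mm across, 80 mm high; origin at the centre of its underside; stands on the table near the plug
- spice_jar: bystander: spice jar, 46 mm across, 106 mm high; origin at the centre of its underside; to the robot's left of the console
- baking_cups: bystander: stack of white paper baking cups, 55 mm across, 72 mm high; origin at the centre of its underside; behind the console
Mind the look-alikes: they are no part of the job. Leave any red look-alike of the safety_plug alone.

How it is judged (in metres and radians):
On the way, in this order (a step that is already met when the one before it is completed fails the run):
1. the fader is at its lower stop while the plug is still out (value of joint fader below 0.004 m and distance between plug_shoulder and socket_mouth above 0.04 m), for 0.2 s.
2. the plug is fully home in the socket, with the fader still at its lower stop (value of joint fader below 0.006 m and distance between plug_shoulder and socket_mouth below 0.004 m and angle between the z axis of plug_shoulder and the z axis of socket_mouth, either way round below 0.07 rad), for 0.2 s.
3. the fader is in line with the pointer, with the plug home (x of fader_grip in the frame of pointer_tip between -0.005 and 0.005 m and distance between plug_shoulder and socket_mouth below 0.004 m and angle between the z axis of plug_shoulder and the z axis of socket_mouth, either way round below 0.07 rad), for 0.2 s.
At the end, for the whole second after the job is handed in: The plug is fully home (shoulder within 4 mm of the socket's mouth and square to it within 4 degrees), the fader is within 5 mm of the pointer along the slope and at rest, and the pointer is within 5 mm of where it was (all of step 3 and distance of pointer_tip from where it was at the start of the episode below 0.005 m and velocity of joint fader between -0.005 and 0.005 m/s and linear speed of safety_plug below 0.01 m/s); the robot touches nothing.
It fails at once if the tub is shifted more than 30 mm or tipped over (distance of tub from where it was at the start of the episode above 0.03 m or angle between tub's own z axis and vertical above 0.5 rad).
It fails at once if the spice jar is shifted more than 30 mm or tipped over (distance of spice_jar from where it was at the start of the episode above 0.03 m or angle between spice_jar's own z axis and vertical above 0.5 rad).
It fails at once if the stack of baking cups is shifted more than 30 mm or tipped over (distance of baking_cups from where it was at the start of the episode above 0.03 m or angle between baking_cups's own z axis and vertical above 0.5 rad).
It fails at once if the pointer is shifted more than 5 mm (distance of pointer_tip from where it was at the start of the episode above 0.005 m).
It also fails if it takes over 58 s, if anything falls off the work surface, if the arm or the gripper's body presses on something with over 40 N, if the wrist force passes 120 N, or if a joint passes its speed limit or range.

ROBOT

A 7-joint arm with a two-finger parallel gripper is mounted at the origin on a cart in front of the work surface, level with it; the furniture and walls round the work are solid. World frame = base frame: x ahead of the robot, y to its left, z up, the work surface at z = 0. Lengths are in m, angles in degrees, forces in N, time in s.
With the tool pointing down it reaches from about 0.425 to 0.875 m from the base axis. Payload 4.7 kg.
Tool frame: the origin (TCP) lies at the centre of the arm's flange, where the gripper is bolted on; the fingertips stand 182 mm ahead of it and the grasp point (between the pads) lies 164 mm ahead of it (env.grip_depth is the distance from the TCP to the grasp point, in m); z points along the fingers, y is the line along which they close (so a half turn about z gives the same grasp; the last joint's range is limited). The gripper opens to 87 mm and grips with 3 to 60 N. Pads are 19 mm wide; open, the fingers measure 117 mm over their backs; the gripper's body (75 mm by 190 mm) begins 51 mm behind the grasp point.
Start: joints at [74.318, 18.392, -4.016, 83.108, 1.295, 78.541, -3.26], TCP at [0.184, -0.623, 0.405] pointing down, gripper open.
Joint ranges: [-163.93, 163.93], [-17.29, 119.83], [-79.2, 71.16], [3.27, 140.29], [-89.18, 269.18], [5.43, 117.66], [-154.24, 154.24]. Speed limits (degrees/s): [147.25, 147.25, 180, 180, 180, 180, 180].

INTERFACE

Orientations are given as [roll, pitch, yaw] about the fixed x, y, z axes, in that order (R = Rz(yaw) Ry(pitch) Rx(roll)).
In Python, from cell import env gives the robot as it stands. The module is installed in compiled form; this text tells all that it offers.
- The arm moves only by the tool send_rows, never from a script. Its arguments are lists of equal length, an entry for each row: "xyz": the shift along the tool's x, y, z in m, a list of three; "rotation": the turn, a rotation vector about the tool's x, y, z in rad, a list of three; "jaw": the opening, from 0 (shut) to 1 (fully open). A call has 1 to 20 rows; each row shifts and turns the commanded pose from where the row before left it, along the tool's axes as they then stand; what a row does not reach is not made up. A row lasts 1/10 s, in which the tool goes at most 50 mm and 8.59 degrees, less where a joint would pass 70% of its speed; a pose out of reach is approached as far as the arm can. A call is refused whole if a number of a shift passes 0.05 or a number of a turn 0.15, either way. A call with a gripper value outside its range is refused whole. The fingers move at their own pace and stop on an object; "newtons" is the grip in N (left out, the last holds). Time passes only in rows, so rows that do not move let the fingers close. It gives the time, the measured TCP pose, the force, the opening and the grip force at its end, in the units of the state.
- env.get_obs(): the state, without advancing time (a new reading comes with each control period).
- env.read_camera(name): name is "scene" or "top" or "wrist"; returns a dict with "image" (400x640x3 uint8, blue, green, red), "fx", "fy", "cx", "cy" (pixels), "R" (3x3) and "t" (3): a world point X has camera coordinates R X + t. Camera axes: x right, y down, z forward; pixel columns grow to the right and rows downward; lengths in m; the calibration is good to about 2 mm. A picture is of the moment at which its call begins. There is no depth.
- env.sign_off(): hands the job in; it is judged then, once.
The state is a dict: "time_s": time; "qpos": joint angles; "joint_velocities": joint speeds; "effort": joint torques, N m; "tool_pos": TCP position; "tool_rot": TCP orientation; "force": force on the tool from outside, world axes, zero at the start; "wrist_torque": the same for the moment, N m; "grip_width": finger opening in m; "grasp_force": force on a finger pad.
Only numpy, scipy, OpenCV 4.12 (cv2) and the standard library are available. Lean on these libraries where they do the work, as an engineer would, in place of code of your own. Each camera call takes 0.05 s, during which the arm holds its last target. There are 200 camera calls.

## Working session

There is one attempt and no reset: what is moved stays moved. The work goes in short steps, Python scripts to look and compute and a tool call to move; the robot and the scene stay as the last step left them, time stands still between calls to the robot, and variables do not carry over. Pictures are saved under pics/ and viewed, at most 13 in all, crops included, and the job is handed in when it is done.

Besides the shell and the picture viewer there is one more tool, called after "Request:" as name(argument=value, ...) on one line, values as JSON. send_rows: Moves the arm, as the interface text tells. Its arguments: {"type":"object","properties":{"xyz":{"type":"array"},"rotation":{"type":"array"},"jaw":{"type":"array"},"newtons":{"type":"number"}},"required":["xyz","rotation","jaw"]}

```bash
mkdir -p pics; cat > h.py <<'E'
import numpy as np, cv2
from cell import env
from scipy.spatial.transform import Rotation as Ro
def cam(n,save=None):
    c=env.read_camera(n); c={k:(np.array(v) if k in('R','t','image') else v) for k,v in c.items()}
    if save: cv2.imwrite(save,c['image'])
    return c
def proj(c,X):
    p=np.atleast_2d(X)@c['R'].T+c['t']; return np.c_[c['fx']*p[:,0]/p[:,2]+c['cx'],c['fy']*p[:,1]/p[:,2]+c['cy']]
def ray(c,u,v):
    d=c['R'].T@np.array([(u-c['cx'])/c['fx'],(v-c['cy'])/c['fy'],1]); return -c['R'].T@c['t'],d/np.linalg.norm(d)
def atz(c,u,v,z):
    o,d=ray(c,u,v); return o+d*(z-o[2])/d[2]
E
python3 - <<'E'
from h import *
import pickle
a=cam('scene','pics/s0.png');b=cam('top','pics/t0.png')
pickle.dump((a,b),open('c0.pkl','wb'))
for c in(a,b): print(c['fx'],c['cx'],c['cy'],-c['R'].T@c['t'],c['R'].round(3).tolist())
print(env.get_obs())
E
```

```text
508.45538455605265 326.9249491085727 199.6922629958941 [-0.22061005  0.83165418  1.22528407] [[-0.752, -0.659, -0.015], [-0.446, 0.525, -0.725], [0.485, -0.538, -0.689]]
428.65325263937666 323.6740196161382 201.57831299445445 [ 0.33519468 -0.04487574  1.53573999] [[0.01, -1.0, -0.013], [-0.987, -0.007, -0.162], [0.162, 0.014, -0.987]]
{'time_s': 0.1, 'qpos': array([74.32003417, 18.43506798, -4.01606855, 83.16634547,  1.29285375,
       78.54218306, -3.25811142]), 'joint_velocities': array([ 0.05675289, -0.10504663, -0.01962118, -0.08025014, -0.03307161,
       -0.03707836,  0.01527632]), 'effort': array([ 6.89181525e-05, -4.92570198e+01, -4.05538296e-01, -3.13397312e+01,
       -6.40566624e-02,  3.94420791e-02,  5.12072245e-05]), 'tool_pos': array([ 0.18440753, -0.62310612,  0.40378152]), 'tool_rot': array([-1.79901518e+02,  3.17891063e-03,  1.64914985e+01]), 'force': array([-0.62180237,  0.44698671,  0.052937  ]), 'wrist_torque': array([-0.0628426 ,  0.01740463, -0.00115255]), 'grasp_force': 0.0, 'grip_width': 0.08728222530485505}
```

View pics/s0.png

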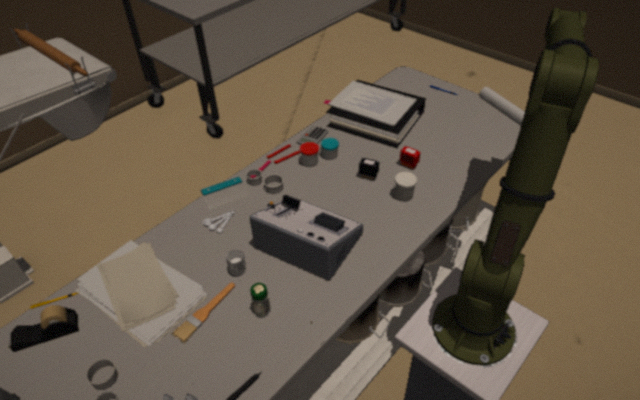

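View pics/t0.png

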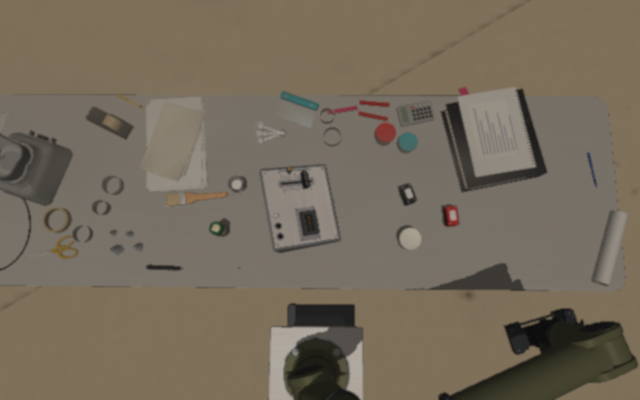

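The top view shows the console at about (300,207), with its socket at (310,222) and the fader bar at (305,180). There are two plug candidates: black at (408,194) and red at (451,215). The black one matches the description, and the red one is the look-alike. I'll check this in an enlarged crop.

```bash
python3 - <<'E'
from h import *
import pickle
a,b=pickle.load(open('c0.pkl','rb'))
f=lambda i,x,y,w,h,s:cv2.resize(cv2.convertScaleAbs(i[y:y+h,x:x+w],alpha=1.6,beta=10),None,fx=s,fy=s,interpolation=cv2.INTER_CUBIC)
t=f(b['image'],250,155,100,100,4);p=f(b['image'],380,165,80,100,4)
cv2.imwrite('pics/tc.png',np.hstack([t,p]))
cv2.imwrite('pics/sc.png',f(a['image'],240,135,200,145,4))
E
```

```text
(no output)
```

View pics/tc.png

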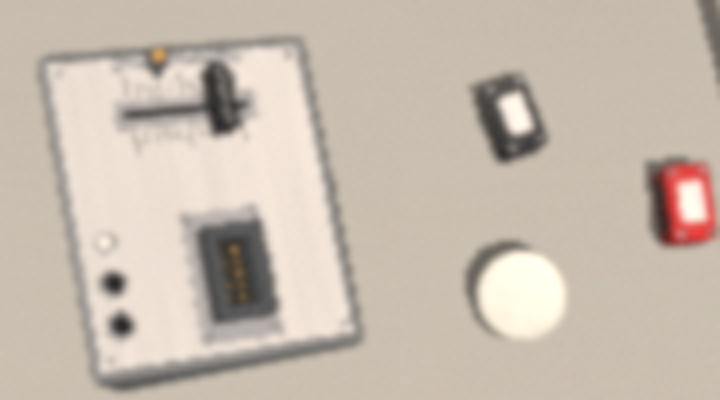

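View pics/sc.png

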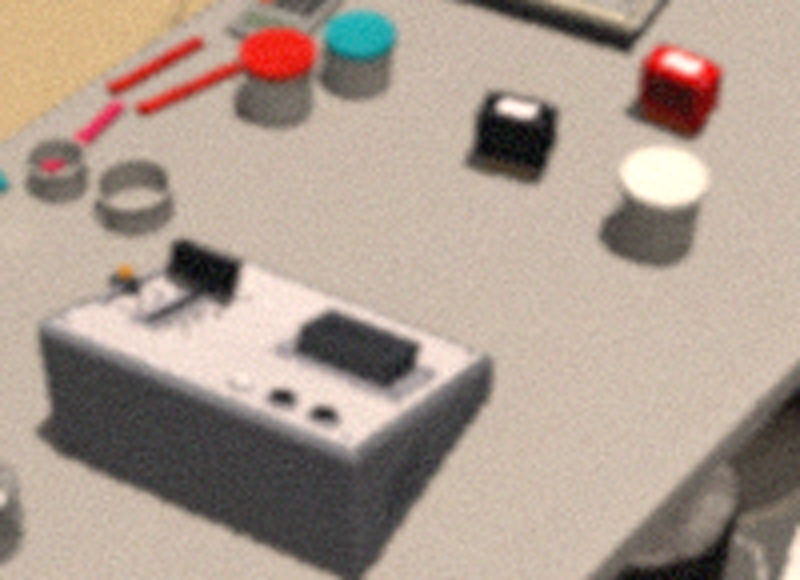

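Confirmed: the black plug is at (408,194) in the top view and (369,168) in the scene view, standing on its nose with no red on it. The tub is next to it. Next I'll fit the poses.

```bash
cat > fit.py <<'E'
from h import *
import pickle
from scipy.optimize import least_squares
a,b=pickle.load(open('c0.pkl','rb'))
T=lambda x,y:((x+.5)/4-.5+250,(y+.5)/4-.5+155)
P=lambda x,y:((x-400+.5)/4-.5+380,(y+.5)/4-.5+165)
S=lambda x,y:((x+.5)/4-.5+240,(y+.5)/4-.5+135)
c25,s25=np.cos(np.radians(25)),np.sin(np.radians(25))
def pan(p): # panel->console
    x,y,z=p; return np.array([x*c25-z*s25,y,.098+x*s25+z*c25])
def W(q,X): 
    c,s=np.cos(q[2]),np.sin(q[2]); return np.array([q[0]+c*X[0]-s*X[1],q[1]+s*X[0]+c*X[1],X[2]])
if __name__=='__main__':
    ob=[(b,T(42,60),(.125,-.14,0)),(b,T(300,40),(-.125,-.14,0)),(b,T(358,338),(-.125,.14,0)),(b,T(100,375),(.125,.14,0)),
    (a,S(43,328),(.125,-.14,0)),(a,S(357,457),(.125,.14,0)),(a,S(490,362),(-.125,.14,0))]
    r=lambda q:np.concatenate([proj(c,W(q,pan(x)))[0]-p for c,p,x in ob])
    s=least_squares(r,[.5,.05,1.6]);q=s.x;print('console',q,np.degrees(q[2]));print(s.fun.round(1))
    R=Ro.from_euler('ZY',[q[2],-np.radians(25)]);
    print('panel axes',R.as_matrix().round(3).tolist())
    # points on panel with height h: solve pan x,y from pixel
    def onp(c,p,h): 
        return least_squares(lambda v:proj(c,W(q,pan((v[0],v[1],h))))[0]-p,[0,0]).x.round(4)
    print('fader top line-top',onp(b,T(219,98),.0425),'scene ends',onp(a,S(172,243),.0425),onp(a,S(240,265),.0425))
    print('pointer',onp(b,T(157,74),.007),'scene',onp(a,S(135,290),.007))
    print('socket',[onp(b,T(*p),.026) for p in((200,228),(264,220),(277,315),(213,324))],[onp(a,S(*p),.026) for p in((335,312),(418,345))])
    # plug
    cs=[(sx*.02,sy*.034) for sx,sy in((1,1),(1,-1),(-1,-1),(-1,1))]
    ob2=[(b,P(476,84),cs[0]),(b,P(520,74),cs[1]),(b,P(548,143),cs[2]),(b,P(505,160),cs[3])]
    for ini in(1.9,):
        o2=least_squares(lambda v:np.concatenate([proj(c,W(v,(*x,.07)))[0]-p for c,p,x in ob2]),[.5,-.2,ini]);print('plug',o2.x,np.degrees(o2.x[2]),o2.fun.round(1))
    m=proj(a,[[*o2.x[:2],.07]]);print('plug top in scene crop',(m-[240,135])*4)
    print('tub',atz(b,*P(520,295),.08),atz(a,*S(664,178),.08))
    np.save('q.npy',q);np.save('plug.npy',o2.x)
E
python3 fit.py
```

```text
console [0.55957876 0.05489214 1.77481863] 101.68961709886763
[-2.  -1.5  0.7 -1.6  1.8  0.8 -1.8  2.8 -2.7 -1.8  0.6  0.3  2.4 -1.4]
panel axes [[-0.184, -0.979, 0.086], [0.888, -0.203, -0.414], [0.423, -0.0, 0.906]]
fader top line-top [-0.0135 -0.0776] scene ends [-0.0048 -0.1055] [-0.0128 -0.0473]
pointer [ 0.023  -0.1123] scene [ 0.0254 -0.1142]
socket [array([0.0185, 0.0271]), array([-0.0402,  0.0272]), array([-0.0352,  0.1083]), array([0.023 , 0.1076])] [array([-0.0319,  0.0317]), array([-0.031 ,  0.1052])]
plug [ 0.60672753 -0.31458428  0.34978576] 20.041247798767635 [-2.2  5.7  5.1  1.7  2.4 -4.8 -5.3 -2.6]
plug top in scene crop [[516.16799992 108.95490363]]
tub [ 0.4501971  -0.31582257  0.08      ] [ 0.44913531 -0.31331568  0.08      ]
```

```bash
python3 - <<'E'
import re
s=open('fit.py').read()
s=s.replace("((1,1),(1,-1),(-1,-1),(-1,1))","((-1,1),(1,1),(1,-1),(-1,-1))").replace("in(1.9,)","in(-1.3,)")
s=s.replace("proj(c,W(q,pan(x)))[0]-p for c","proj(c,W(q,pan(np.array(x)*q[3])))[0]-p for c").replace("[.5,.05,1.6]","[.5,.05,1.6,1]")
open('fit.py','w').write(s)
E
python3 fit.py
cat >> h.py <<'E'
def go(R,p):
    "rotvec (tool axes) to R then shift in new tool axes to TCP p"
    o=env.get_obs(); R0=Ro.from_euler('xyz',o['tool_rot'],degrees=True)
    print('rot',(R0.inv()*R).as_rotvec().round(4),'shift',R.inv().apply(np.array(p)-o['tool_pos']).round(4), 'world d',(np.array(p)-o['tool_pos']).round(4))
def pose(yz): pass
E
python3 - <<'E'
from h import *
v=np.load('plug.npy')
y=v[2]
R=Ro.from_euler('xyz',[180,0,np.degrees(y)+90],degrees=True)
print(R.as_matrix().round(3).tolist());go(R,(v[0],v[1],.404))
E
```

```text
console [0.55833537 0.0557022  1.77279589 0.95674457] 101.57372267046864
[-0.3  0.4 -0.5  0.5 -0.2 -0.2 -0.9  1.1  0.1 -1.3 -0.4 -0.7  0.2 -1.1]
panel axes [[-0.182, -0.98, 0.085], [0.888, -0.201, -0.414], [0.423, 0.0, 0.906]]
fader top line-top [-0.0145 -0.0789] scene ends [-0.0063 -0.1071] [-0.0145 -0.0489]
pointer [ 0.0222 -0.1134] scene [ 0.024  -0.1156]
socket [array([0.0173, 0.026 ]), array([-0.0414,  0.026 ]), array([-0.0366,  0.1071]), array([0.0217, 0.1065])] [array([-0.0339,  0.0301]), array([-0.0333,  0.1036])]
plug [ 0.60679768 -0.31451714 -1.23113108] -70.5386148806074 [ 0.2  0.5 -0.  -0.6 -0.   0.3 -0.1 -0.2]
plug top in scene crop [[516.05947831 108.95922019]]
tub [ 0.4501971  -0.31582257  0.08      ] [ 0.44913531 -0.31331568  0.08      ]
[[0.943, 0.333, 0.0], [0.333, -0.943, -0.0], [0.0, 0.0, -1.0]]
rot [-0.0017  0.     -0.0518] shift [ 5.011e-01 -1.502e-01 -2.000e-04] world d [4.224e-01 3.086e-01 2.000e-04]
```

Request:
send_rows(xyz=[[0.0385,-0.0115,0],[0.0385,-0.0115,0],[0.0385,-0.0115,0],[0.0385,-0.0115,0],[0.0385,-0.0115,0],[0.0385,-0.0115,0],[0.0385,-0.0115,0],[0.0385,-0.0115,0],[0.0385,-0.0115,0],[0.0385,-0.0115,0],[0.0385,-0.0115,0],[0.0385,-0.0115,0],[0.0385,-0.0115,0],[0,0,0],[0,0,0]], rotation=[[0,0,-0.05],[0,0,0],[0,0,0],[0,0,0],[0,0,0],[0,0,0],[0,0,0],[0,0,0],[0,0,0],[0,0,0],[0,0,0],[0,0,0],[0,0,0],[0,0,0],[0,0,0]], jaw=[1,1,1,1,1,1,1,1,1,1,1,1,1,1,1])

```text
time_s: 1.6
tool_pos: [0.6091, -0.3167, 0.4038]
tool_rot: [-179.9, 0.1, 19.5]
force: [-0.7, -0.5, -0.0]
grip_width: 0.0872
grasp_force: 0.0
```

```bash
python3 - <<'E'
from h import *
from fit import *
import pickle
c=cam('wrist'); pickle.dump(c,open('w1.pkl','wb'))
v=np.load('plug.npy');q=np.load('q.npy')
o=env.get_obs();print(o['time_s'],o['tool_pos'],o['tool_rot'],o['force'])
print('cam',-c['R'].T@c['t'],c['R'].round(2).tolist(),c['fx'])
im=cv2.convertScaleAbs(c['image'],alpha=1.5,beta=10)
for sx,sy in((1,1),(1,-1),(-1,-1),(-1,1)):
    p=proj(c,W(v,(sx*.02,sy*.034,.07)))[0]; print(p.round(1)); cv2.circle(im,tuple(int(x) for x in p),2,(0,255,0),-1)
cv2.imwrite('pics/w1.png',im)
R=Ro.from_matrix(np.c_[-np.cross(W([0,0,q[2]],[c25,0,s25]),W([0,0,q[2]],[-s25,0,c25])),-W([0,0,q[2]],[c25,0,s25]),-W([0,0,q[2]],[-s25,0,c25])])
M=R.as_matrix();M[:,0]=np.cross(M[:,1],M[:,2]);R=Ro.from_matrix(M);print(M.round(3).tolist())
P=W(q,pan((-.0,-.06,.16)));print(P)
go(R,P-M[:,2]*.164)
E
```

```text
1.65 [ 0.60803723 -0.31829444  0.40397639] [-1.79981893e+02  9.42328246e-02  1.93613189e+01] [0.28567744 0.04053143 0.45083492]
cam [ 0.67316184 -0.29426846  0.38339111] [[0.33, -0.94, -0.0], [-0.91, -0.32, 0.25], [-0.24, -0.08, -0.97]] 297.42214122794826
[335.9 157.8]
[335.  219.5]
[298.9 219.5]
[297.8 157.8]Traceback (most recent call last):
  File "<stdin>", line 12, in <module>
  File "scipy/spatial/transform/_rotation.pyx", line 1143, in scipy.spatial.transform._rotation.Rotation.from_matrix
ValueError: Non-positive determinant (left-handed or null coordinate frame) in rotation matrix 0: [[-0.97966737  0.1818313  -0.08478933]
 [-0.20062864 -0.88788016  0.41402532]
 [-0.         -0.42261826 -0.90630779]].
```

View pics/w1.png

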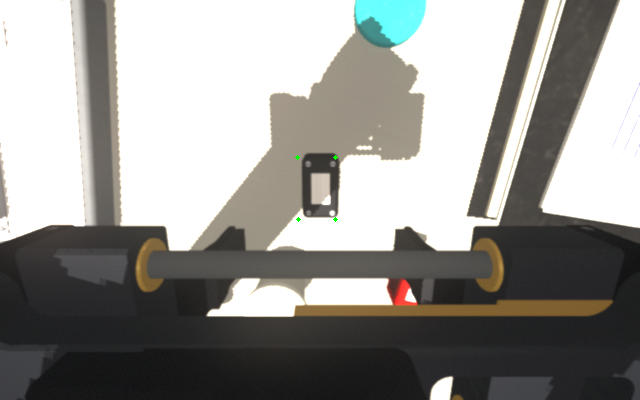

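The plug top spans x 302–340 and y 154–217 in the wrist view. That is about 4 px right of and 3 px above the prediction, so around 4 mm off, and I'll refine it at the grasp. Next I'll look at the panel.

```bash
cat >> fit.py <<'E'
def panelR(q):
    x=W([0,0,q[2]],[c25,0,s25]);z=W([0,0,q[2]],[-s25,0,c25]); return Ro.from_matrix(np.c_[np.cross(x,z),-x,-z])
def tcp(q,x,y,z): return W(q,pan((x,y,z)))-panelR(q).as_matrix()[:,2]*.164
def inpanel(q,X):
    M=panelR(q).as_matrix(); d=np.array(X)-W(q,pan((0,0,0))); return np.array([-d@M[:,1],-d@M[:,0],-d@M[:,2]])
E
python3 - <<'E'
from fit import *
q=np.load('q.npy');R=panelR(q);print(R.as_matrix().round(3).tolist())
p=tcp(q,-.03,-.03,.15);print(p);go(R,p)
E
```

```text
[[0.98, 0.182, -0.085], [0.201, -0.888, 0.414], [0.0, -0.423, -0.906]]
[ 0.61980418 -0.0949193   0.3699021 ]
rot [0.4355 0.0313 0.1334] shift [ 0.0563 -0.1818  0.1224] world d [ 0.0118  0.2234 -0.0341]
```

Request:
send_rows(xyz=[[0,0,0],[0,0,0],[0,0,0],[0,0,0],[0,0,0],[0.0094,-0.0303,0.0204],[0.0094,-0.0303,0.0204],[0.0094,-0.0303,0.0204],[0.0094,-0.0303,0.0204],[0.0094,-0.0303,0.0204],[0.0094,-0.0303,0.0204],[0,0,0],[0,0,0],[0,0,0]], rotation=[[0.0871,0.0063,0.0267],[0.0871,0.0063,0.0267],[0.0871,0.0063,0.0267],[0.0871,0.0063,0.0267],[0.0871,0.0063,0.0267],[0,0,0],[0,0,0],[0,0,0],[0,0,0],[0,0,0],[0,0,0],[0,0,0],[0,0,0],[0,0,0]], jaw=[1,1,1,1,1,1,1,1,1,1,1,1,1,1])

```text
time_s: 3.05
tool_pos: [0.6199, -0.0973, 0.3707]
tool_rot: [-155.1, -0.1, 11.3]
force: [0.2, -1.4, -0.2]
grip_width: 0.087
grasp_force: 0.0
```

```bash
python3 - <<'E'
from fit import *
c=cam('wrist'); pickle.dump(c,open('w2.pkl','wb'))
q=np.load('q.npy');o=env.get_obs();print(o['time_s'],o['tool_pos'],o['tool_rot'])
print('panel pos of grasp',inpanel(q,o['tool_pos']+Ro.from_euler('xyz',o['tool_rot'],degrees=True).as_matrix()[:,2]*.164))
im=cv2.convertScaleAbs(c['image'],alpha=1.0)
def d(p,col):
    u=proj(c,W(q,pan(p)))[0];print(p,u.round(1));cv2.circle(im,tuple(int(round(x)) for x in u),2,col,-1)
for sx in(-1,1):
    for sy in(-1,1):
        d((-.012+sx*.026,.066+sy*.04,.026),(0,255,0)); d((-.012+sx*.0155,.066+sy*.0285,.026),(0,0,255)); d((sx*.12,sy*.134,0),(255,0,255))
d((.023,-.1145,.007),(0,255,255));d((-.014,-.08,.0425),(255,255,0))
cv2.imwrite('pics/w2.png',im)
E
```

```text
3.1 [ 0.61995794 -0.09735921  0.37067253] [-1.55092669e+02 -8.11033841e-02  1.13330229e+01]
panel pos of grasp [-0.03213525 -0.03016182  0.15172245]
(-0.038, 0.026000000000000002, 0.026) [324.9 254.3]
(-0.0275, 0.037500000000000006, 0.026) [314.3 265.1]
(-0.12, -0.134, 0) [412.3  83.7]
(-0.038, 0.10600000000000001, 0.026) [324.8 324.8]
(-0.0275, 0.0945, 0.026) [314.7 315.3]
(-0.12, 0.134, 0) [395.2 330.8]
(0.013999999999999999, 0.026000000000000002, 0.026) [271.9 254.5]
(0.0034999999999999996, 0.037500000000000006, 0.026) [283.  265.2]
(0.12, -0.134, 0) [155.1  84.7]
(0.013999999999999999, 0.10600000000000001, 0.026) [275.2 325. ]
(0.0034999999999999996, 0.0945, 0.026) [284.8 315.4]
(0.12, 0.134, 0) [187.7 331.7]
(0.023, -0.1145, 0.007) [258.8 105.8]
(-0.014, -0.08, 0.0425) [296.8 146.1]
```

View pics/w2.png

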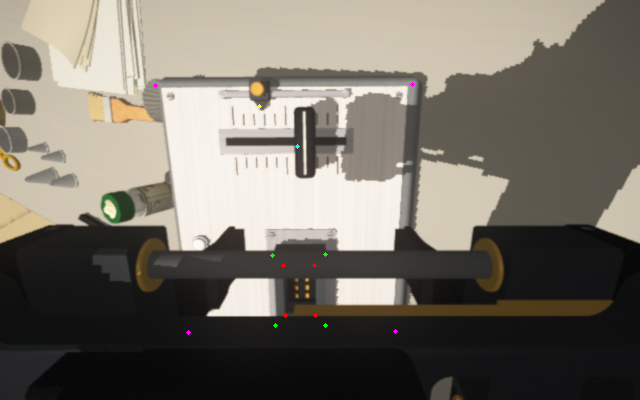

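```bash
python3 - <<'E'
from fit import *
c=pickle.load(open('w2.pkl','rb'))
cv2.imwrite('pics/w2c.png',cv2.resize(c['image'][70:260,160:424],None,fx=3,fy=3,interpolation=cv2.INTER_CUBIC))
E
```

```text
(no output)
```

View pics/w2c.png

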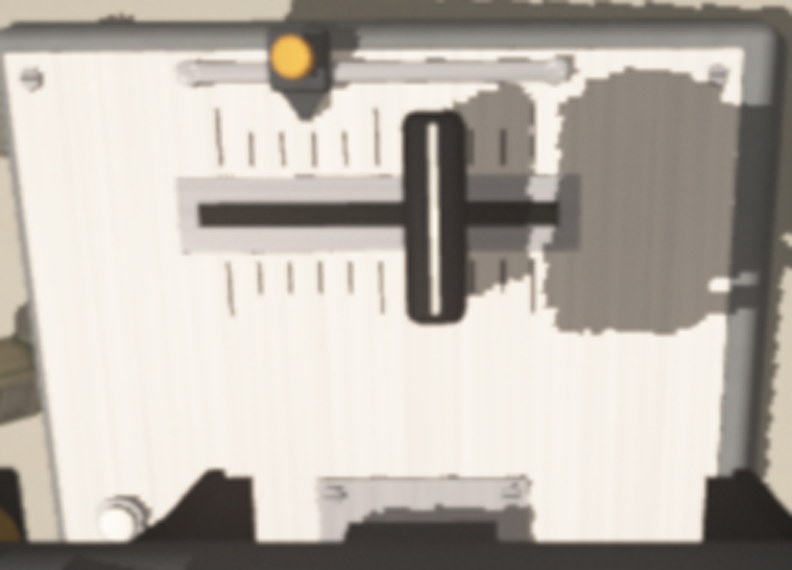

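```bash
python3 - <<'E'
from fit import *
c=pickle.load(open('w2.pkl','rb'));q=np.load('q.npy')
C=lambda x,y:((x+.5)/3-.5+160,(y+.5)/3-.5+70)
def onp(p,h): return least_squares(lambda v:proj(c,W(q,pan((v[0],v[1],h))))[0]-C(*p),[0,0]).x.round(4)
print('fader',onp((433,217),.0425),'ptr',onp((306,118),.007),'plate',onp((5,55),0),onp((745,48),0))
print('ticks up',[onp(p,0) for p in((218,110),(377,110),(533,100))],'low',[onp(p,0) for p in((230,290),(381,290),(533,290))])
print('track',onp((198,215),.00),onp((560,215),0),'sock base',onp((318,480),0),onp((532,480),0), 'house',onp((345,522),0),onp((497,522),0))
o=env.get_obs();R=panelR(q)
go(R,tcp(q,-.022,-.08,.034))
E
```

```text
fader [-0.0201 -0.0833] ptr [ 0.0204 -0.1116] plate [ 0.1146 -0.1311] [-0.1161 -0.1323]
ticks up [array([ 0.0494, -0.1145]), array([-0.0009, -0.1143]), array([-0.0502, -0.1171])] low [array([ 0.0498, -0.0574]), array([-0.0004, -0.0572]), array([-0.0509, -0.057 ])]
track [ 0.0584 -0.0819] [-0.0594 -0.0814] sock base [0.0238 0.0096] [-0.0513  0.0099] house [0.015  0.0254] [-0.039   0.0257]
rot [ 0.0016 -0.0031 -0.0032] shift [ 0.0503 -0.0099  0.1177] world d [ 0.0375  0.0676 -0.1025]
```

The ticks put the 0.05 mark at panel x≈0, so the fader reads about 0.030 (panel x −0.020) and the pointer about 0.071 (panel x 0.0205). I'm moving onto the fader bar.

Request:
send_rows(xyz=[[0.017,-0.004,0],[0.017,-0.004,0],[0.017,-0.004,0.02],[0,0,0.035],[0,0,0.035],[0,0,0.027],[0,0,0],[0,0,0],[0,0,0],[0,0,0],[0,0,0],[0,0,0]], rotation=[[0,0,0],[0,0,0],[0,0,0],[0,0,0],[0,0,0],[0,0,0],[0,0,0],[0,0,0],[0,0,0],[0,0,0],[0,0,0],[0,0,0]], jaw=[1,1,1,1,1,1,1,0,0,0,0,0], newtons=10)

```text
time_s: 4.3
tool_pos: [0.6585, -0.0257, 0.2706]
tool_rot: [-155.0, -0.2, 11.5]
force: [0.7, -0.8, 0.5]
grip_width: 0.0548
grasp_force: 0.0
```

```bash
cat > st.py <<'E'
from fit import *
q=np.load('q.npy');o=env.get_obs();M=Ro.from_euler('xyz',o['tool_rot'],degrees=True).as_matrix()
print('t',o['time_s'],'grasp@panel',inpanel(q,o['tool_pos']+M[:,2]*.164).round(4),'Ftool',(M.T@o['force']).round(1),'grip',round(o['grip_width'],4),round(float(o['grasp_force']),1),o['qpos'].round(0))
E
python3 st.py
```

```text
t 4.3 grasp@panel [-0.0176 -0.0823  0.0346] Ftool [ 0.5  0.6 -0.9] grip 0.0548 0.0 [ 27.  31. -27.  87. -11.  71. -72.]
```

Request:
send_rows(xyz=[[0,0,0],[0,0,0],[0,0,0],[0,0,0],[0,0,0],[0,0,0],[0,0,0],[0,0,0]], rotation=[[0,0,0],[0,0,0],[0,0,0],[0,0,0],[0,0,0],[0,0,0],[0,0,0],[0,0,0]], jaw=[0,0,0,0,0,0,0,0])

```text
time_s: 5.1
tool_pos: [0.6583, -0.0258, 0.2695]
tool_rot: [-155.1, -0.1, 11.5]
force: [2.0, -1.6, -2.5]
grip_width: 0.0179
grasp_force: 10.0
```

```bash
python3 st.py
```

```text
t 5.1 grasp@panel [-0.0182 -0.0819  0.0337] Ftool [1.7 2.8 1.4] grip 0.0179 10.0 [ 27.  31. -27.  87. -11.  71. -72.]
```

Request:
send_rows(xyz=[[0,0.004,0],[0,0.004,0],[0,0.004,0],[0,0.004,0],[0,0.004,0],[0,0.004,0],[0,0.004,0],[0,0.003,0],[0,0.002,0],[0,0.001,0],[0,0,0],[0,0,0]], rotation=[[0,0,0],[0,0,0],[0,0,0],[0,0,0],[0,0,0],[0,0,0],[0,0,0],[0,0,0],[0,0,0],[0,0,0],[0,0,0],[0,0,0]], jaw=[0,0,0,0,0,0,0,0,0,0,0,0])

```text
time_s: 6.3
tool_pos: [0.6644, -0.0544, 0.2559]
tool_rot: [-154.9, -0.1, 11.6]
force: [-2.3, 4.9, 3.2]
grip_width: 0.0178
grasp_force: 10.0
```

```bash
python3 st.py
```

```text
t 6.3 grasp@panel [-0.0502 -0.082   0.0337] Ftool [-1.3 -6.2 -0.7] grip 0.0178 10.0 [ 28.  33. -26.  86. -11.  72. -70.]
```

Request:
send_rows(xyz=[[0,0.002,0],[0,0.002,0],[0,0.001,0],[0,0,0]], rotation=[[0,0,0],[0,0,0],[0,0,0],[0,0,0]], jaw=[0,0,0,0])

```text
time_s: 6.7
tool_pos: [0.665, -0.0555, 0.2553]
tool_rot: [-154.6, -0.1, 11.8]
force: [-6.1, 9.6, 9.9]
grip_width: 0.018
grasp_force: 10.0
```

```bash
python3 st.py
```

```text
t 6.7 grasp@panel [-0.0504 -0.0821  0.0336] Ftool [ -3.9 -13.9  -4.4] grip 0.018 10.0 [ 28.  33. -26.  86. -11.  72. -70.]
```

Request:
send_rows(xyz=[[0,-0.002,0],[0,-0.001,0],[0,0,0],[0,0,0],[0,0,0],[0,0,-0.03],[0,0,-0.04],[0,0,-0.05],[0,0,0],[0,0,0]], rotation=[[0,0,0],[0,0,0],[0,0,0],[0,0,0],[0,0,0],[0,0,0],[0,0,0],[0,0,0],[0,0,0],[0,0,0]], jaw=[0,0,0.6,0.6,0.6,0.6,1,1,1,1])

```text
time_s: 7.7
tool_pos: [0.6752, -0.1093, 0.3644]
tool_rot: [-155.2, -0.2, 11.4]
force: [0.6, -0.2, -0.4]
grip_width: 0.074
grasp_force: 0.0
```

```bash
python3 st.py; python3 - <<'E'
from fit import *
c=cam('wrist'); pickle.dump(c,open('w3.pkl','wb'))
q=np.load('q.npy');v=np.load('plug.npy')
# fader check: dark bar / predicted pos
u=proj(c,W(q,pan((-.05,-.08,.0425))))[0];print(u)
cv2.imwrite('pics/w3.png',c['image'])
R=Ro.from_euler('xyz',[180,0,np.degrees(v[2])+90],degrees=True)
go(R,(.6085,-.316,.30))
E
```

```text
t 7.7 grasp@panel [-0.0557 -0.0822  0.1556] Ftool [0.5 0.4 0.3] grip 0.074 0.0 [ 31.  30. -26.  76. -11.  84. -70.]
[312.04862721 205.09071706]
rot [-0.4339 -0.0317 -0.1372] shift [-0.1317  0.174   0.0627] world d [-0.0662 -0.2079 -0.0627]
```

Request:
send_rows(xyz=[[0,0,0],[0,0,0],[0,0,0],[0,0,0],[0,0,0],[-0.022,0.029,0.0104],[-0.022,0.029,0.0104],[-0.022,0.029,0.0104],[-0.022,0.029,0.0104],[-0.022,0.029,0.0104],[-0.022,0.029,0.0104],[0,0,0],[0,0,0],[0,0,0]], rotation=[[-0.0868,-0.0063,-0.0274],[-0.0868,-0.0063,-0.0274],[-0.0868,-0.0063,-0.0274],[-0.0868,-0.0063,-0.0274],[-0.0868,-0.0063,-0.0274],[0,0,0],[0,0,0],[0,0,0],[0,0,0],[0,0,0],[0,0,0],[0,0,0],[0,0,0],[0,0,0]], jaw=[1,1,1,1,1,1,1,1,1,1,1,1,1,1])

```text
time_s: 9.15
tool_pos: [0.6091, -0.3132, 0.2997]
tool_rot: [-179.8, -0.0, 19.7]
force: [0.2, 1.0, 0.1]
grip_width: 0.0869
grasp_force: 0.0
```

```bash
python3 - <<'E'
from fit import *
w3=cv2.imread('pics/w3.png')
c=cam('wrist'); pickle.dump(c,open('w4.pkl','wb'))
v=np.load('plug.npy')
o=env.get_obs();print(o['time_s'],o['tool_pos'],o['tool_rot'],-c['R'].T@c['t'])
u=proj(c,W(v,(0,0,.07)))[0];print(u)
x,y=int(u[0])-65,int(u[1])-75;print(x,y)
y=max(0,y)
z=lambda i,s:cv2.resize(i,None,fx=s,fy=s,interpolation=cv2.INTER_CUBIC)
A=z(c['image'][y:y+150,x:x+130],3); B=z(w3[110:260,210:390],2)
print(A.shape,B.shape,y)
o_=np.zeros((450,390+360,3),np.uint8);o_[:A.shape[0],:390]=A;o_[:300,390:]=B
cv2.imwrite('pics/w4.png',o_)
E
```

```text
9.2 [ 0.60938693 -0.31284125  0.30017271] [-1.79845666e+02 -6.38669957e-02  1.97178657e+01] [ 0.67313072 -0.29055849  0.27940374]
[320.64247035 221.88074766]
255 146
(450, 390, 3) (300, 360, 3) 146
```

View pics/w4.png

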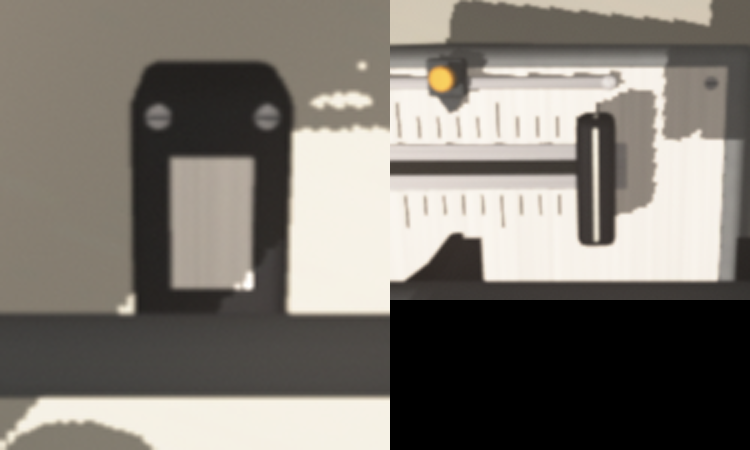

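The fader's index line sits on the last tick, so it is at the lower stop. The plug label's centre is at about (325.3,220.5) in the wrist view, and the plug is lined up with the tool.

```bash
python3 - <<'E'
from fit import *
c=pickle.load(open('w4.pkl','rb'));v=np.load('plug.npy')
p=atz(c,325.3,220.5,.07);print(p, [atz(c,255+x/3,146+y/3,.07) for x,y in((131,110),(291,110),(211,62))])
R=Ro.from_euler('xyz',[180,0,19.5],degrees=True)
go(R,(p[0],p[1],.164+.047))
E
```

```text
[ 0.60897196 -0.31739969  0.07      ] [array([ 0.62932547, -0.28973265,  0.07      ]), array([ 0.6421793 , -0.32569312,  0.07      ]), array([ 0.64656319, -0.30380143,  0.07      ])]
rot [-0.0027 -0.0011  0.0038] shift [-0.0019  0.0042  0.0892] world d [-0.0004 -0.0046 -0.0892]
```

Request:
send_rows(xyz=[[-0.0025,0.004,0],[0,0,0.03],[0,0,0.03],[0,0,0.02],[0,0,0.009],[0,0,0],[0,0,0],[0,0,0],[0,0,0],[0,0,0],[0,0,0],[0,0,0],[0,0,0],[0,0,0],[0,0,0]], rotation=[[0,0,0],[0,0,0],[0,0,0],[0,0,0],[0,0,0],[0,0,0],[0,0,0],[0,0,0],[0,0,0],[0,0,0],[0,0,0],[0,0,0],[0,0,0],[0,0,0],[0,0,0]], jaw=[1,1,1,1,1,1,0.3,0.3,0.3,0.3,0.3,0.3,0.3,0.3,0.3], newtons=35)

```text
time_s: 10.7
tool_pos: [0.6077, -0.3192, 0.2117]
tool_rot: [-179.9, -0.0, 19.6]
force: [-0.9, 0.6, 2.0]
grip_width: 0.0398
grasp_force: 35.0
```

```bash
python3 - <<'E'
from fit import *
o=env.get_obs();print(o['time_s'],o['tool_pos'],o['tool_rot'],o['force'],o['grip_width'],o['grasp_force'])
E
```

```text
10.7 [ 0.60769446 -0.31919769  0.21172991] [-1.79901214e+02 -3.99938473e-02  1.95601987e+01] [-0.88488669  0.5940841   2.04175221] 0.03977393636583211 34.97892705956474
```

Request:
send_rows(xyz=[[0,0,-0.02],[0,0,-0.04],[0,0,-0.05],[0,0,-0.04],[0,0,0],[0,0,0],[0,0,0],[0,0,0],[0,0,0],[0,0,0],[0,0,0]], rotation=[[0,0,0],[0,0,0],[0,0,0],[0,0,0],[0.087,0.0063,0.028],[0.087,0.0063,0.028],[0.087,0.0063,0.028],[0.087,0.0063,0.028],[0.087,0.0063,0.028],[0,0,0],[0,0,0]], jaw=[0.3,0.3,0.3,0.3,0.3,0.3,0.3,0.3,0.3,0.3,0.3])

```text
time_s: 11.8
tool_pos: [0.6075, -0.3202, 0.3608]
tool_rot: [-155.1, -0.0, 11.4]
force: [0.4, 0.1, -0.9]
grip_width: 0.0398
grasp_force: 35.0
```

```bash
python3 st.py; python3 - <<'E'
from fit import *
q=np.load('q.npy'); go(panelR(q),tcp(q,-.0123,.066,.114))
E
```

```text
t 11.8 grasp@panel [-0.2318  0.0269  0.234 ] Ftool [0.4 0.4 0.8] grip 0.0398 35.0 [ 43.  32. -20.  72.  -9.  92. -53.]
rot [ 0.0009 -0.0018 -0.0027] shift [-0.0388 -0.2193  0.12  ] world d [-0.088   0.2366 -0.016 ]
```

Request:
send_rows(xyz=[[-0.0055,-0.0313,0],[-0.0055,-0.0313,0],[-0.0055,-0.0313,0],[-0.0055,-0.0313,0],[-0.0055,-0.0313,0.02],[-0.0055,-0.0313,0.02],[-0.0055,-0.0313,0.03],[0,0,0.03],[0,0,0.02],[0,0,0],[0,0,0],[0,0,0]], rotation=[[0,0,-0.0025],[0,0,0],[0,0,0],[0,0,0],[0,0,0],[0,0,0],[0,0,0],[0,0,0],[0,0,0],[0,0,0],[0,0,0],[0,0,0]], jaw=[0.3,0.3,0.3,0.3,0.3,0.3,0.3,0.3,0.3,0.3,0.3,0.3])

```text
time_s: 13.0
tool_pos: [0.5208, -0.0838, 0.347]
tool_rot: [-155.1, -0.3, 11.5]
force: [0.3, -0.0, -1.0]
grip_width: 0.0401
grasp_force: 35.0
```

```bash
python3 st.py; python3 - <<'E'
from fit import *
q=np.load('q.npy'); go(panelR(q),tcp(q,-.0123,.066,.0537))
s=cam('scene');t=cam('top');pickle.dump((s,t),open('c5.pkl','wb'))
z=lambda c,x,y,w,h:cv2.resize(cv2.convertScaleAbs(c['image'][y:y+h,x:x+w],alpha=1.7,beta=15),None,fx=4,fy=4,interpolation=cv2.INTER_CUBIC)
cv2.imwrite('pics/c5.png',np.hstack([z(s,260,165,110,100),z(t,265,165,80,100)]))
E
```

```text
t 13.0 grasp@panel [-0.012   0.064   0.1163] Ftool [0.3 0.5 0.8] grip 0.0401 35.0 [ 38.  12. -27. 101. -18.  78. -62.]
rot [ 0.0011 -0.0047  0.0003] shift [-0.0012  0.0005  0.0626] world d [-0.0064  0.0252 -0.0569]
```

View pics/c5.png

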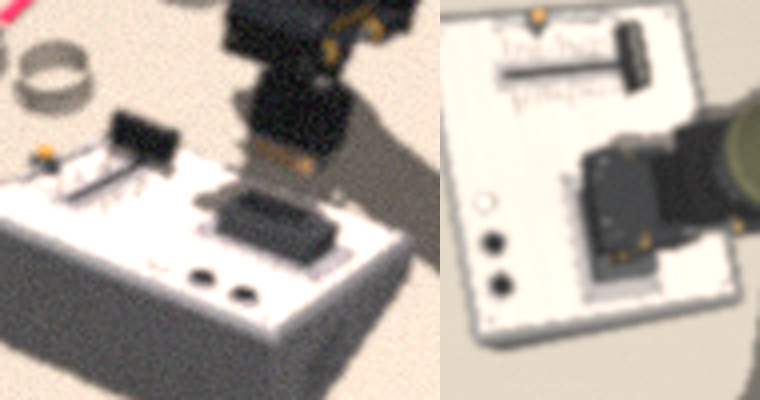

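The plug is held square above the socket, seen in the scene crop at about (300,120) over the housing at (275,225). I'm lowering it to the mouth.

Request:
send_rows(xyz=[[-0.001,0,0],[0,0,0.015],[0,0,0.015],[0,0,0.008],[0,0,0],[0,0,0]], rotation=[[0.001,-0.004,0],[0,0,0],[0,0,0],[0,0,0],[0,0,0],[0,0,0]], jaw=[0.3,0.3,0.3,0.3,0.3,0.3])

```text
time_s: 13.7
tool_pos: [0.5162, -0.0678, 0.3117]
tool_rot: [-154.9, 0.1, 11.6]
force: [-0.0, -0.3, -1.2]
grip_width: 0.0399
grasp_force: 35.0
```

```bash
python3 st.py; python3 - <<'E'
from fit import *
q=np.load('q.npy'); go(panelR(q),tcp(q,-.0123,.066,.0537))
E
```

```text
t 13.7 grasp@panel [-0.0114  0.0662  0.0772] Ftool [-0.1  0.8  1. ] grip 0.0399 35.0 [ 37.  13. -28. 104. -18.  74. -62.]
rot [-0.0016  0.0011  0.    ] shift [0.     0.0006 0.0235] world d [-0.0018  0.0092 -0.0216]
```

Good alignment. I'll insert gently.

Request:
send_rows(xyz=[[0,0.0005,0.004],[0,0,0.003],[0,0,0.003],[0,0,0.003],[0,0,0]], rotation=[[0,0,0],[0,0,0],[0,0,0],[0,0,0],[0,0,0]], jaw=[0.3,0.3,0.3,0.3,0.3])

```text
time_s: 14.2
tool_pos: [0.5147, -0.0622, 0.2988]
tool_rot: [-154.9, 0.1, 11.6]
force: [0.1, 0.6, -1.6]
grip_width: 0.0394
grasp_force: 35.0
```

```bash
python3 st.py
```

```text
t 14.2 grasp@panel [-0.0115  0.0668  0.0631] Ftool [0.2 0.1 1.7] grip 0.0394 35.0 [ 37.  14. -28. 105. -18.  73. -62.]
```

Request:
send_rows(xyz=[[0,0,0.003],[0,0,0.003],[0,0,0.002],[0,0,0.002],[0,0,0.001],[0,0,0]], rotation=[[0,0,0],[0,0,0],[0,0,0],[0,0,0],[0,0,0],[0,0,0]], jaw=[0.3,0.3,0.3,0.3,0.3,0.3])

```text
time_s: 14.8
tool_pos: [0.514, -0.0583, 0.2903]
tool_rot: [-154.9, 0.1, 11.6]
force: [-3.7, -1.3, 5.2]
grip_width: 0.0395
grasp_force: 35.0
```

```bash
python3 st.py
```

```text
t 14.8 grasp@panel [-0.0116  0.0666  0.0537] Ftool [-3.9 -1.7 -4.9] grip 0.0395 35.0 [ 37.  14. -28. 106. -18.  72. -63.]
```

Request:
send_rows(xyz=[[0,0,0.002],[0,0,0.002],[0,0,0.001],[0,0,0],[0,0,0]], rotation=[[0,0,0],[0,0,0],[0,0,0],[0,0,0],[0,0,0]], jaw=[0.3,0.3,0.3,0.3,0.3])

```text
time_s: 15.3
tool_pos: [0.5139, -0.058, 0.2902]
tool_rot: [-155.0, 0.1, 11.6]
force: [-12.0, -10.4, 33.1]
grip_width: 0.0396
grasp_force: 35.0
```

```bash
python3 st.py
```

```text
t 15.3 grasp@panel [-0.0116  0.0665  0.0535] Ftool [-13.8  -7.  -33.3] grip 0.0396 35.0 [ 37.  14. -28. 106. -18.  71. -63.]
```

The plug bottomed out firmly at the expected height. I'll unload it, release and retreat.

Request:
send_rows(xyz=[[0,0,-0.003],[0,0,-0.002],[0,0,0],[0,0,0],[0,0,0],[0,0,0],[0,0,-0.01],[0,0,-0.03],[0,0,-0.05],[0,0,-0.03],[0,0,0],[0,0,0]], rotation=[[0,0,0],[0,0,0],[0,0,0],[0,0,0],[0,0,0],[0,0,0],[0,0,0],[0,0,0],[0,0,0],[0,0,0],[0,0,0],[0,0,0]], jaw=[0.3,0.3,1,1,1,1,1,1,1,1,1,1])

```text
time_s: 16.5
tool_pos: [0.5245, -0.1082, 0.3986]
tool_rot: [-154.9, 0.0, 11.6]
force: [0.2, 0.9, -0.1]
grip_width: 0.0868
grasp_force: 0.0
```

```bash
python3 st.py; python3 - <<'E'
from fit import *
q=np.load('q.npy'); go(panelR(q),tcp(q,-.0503,-.082,.034))
t=cam('top');s=cam('scene')
z=lambda c,x,y,w,h:cv2.resize(cv2.convertScaleAbs(c['image'][y:y+h,x:x+w],alpha=1.7,beta=15),None,fx=4,fy=4,interpolation=cv2.INTER_CUBIC)
cv2.imwrite('pics/c6.png',np.hstack([z(s,260,165,110,100),z(t,265,165,80,100)]))
E
```

```text
t 16.5 grasp@panel [-0.0121  0.0661  0.1734] Ftool [ 0.4 -0.7  0.5] grip 0.0868 0.0 [ 40.  11. -26.  96. -18.  85. -62.]
rot [-0.001   0.0003 -0.    ] shift [0.1481 0.038  0.1394] world d [ 0.1401  0.0537 -0.1424]
```

View pics/c6.png

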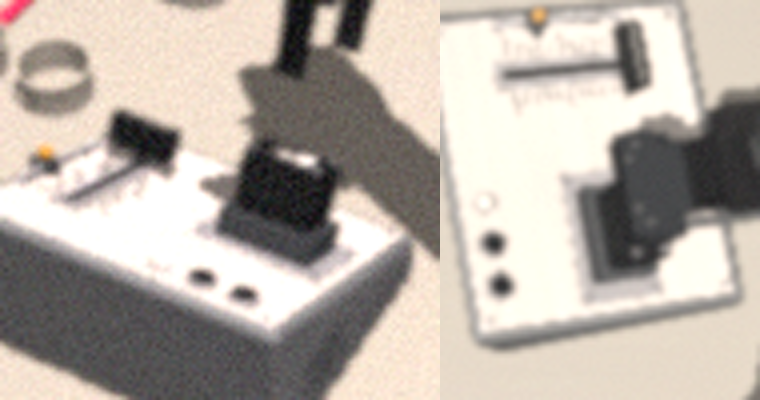

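The plug is flush on the socket's rim at (280,190) in the crop, and the fader is still at its lower stop. Now for the fader.

Request:
send_rows(xyz=[[0.03,0.0076,0],[0.03,0.0076,0],[0.03,0.0076,0],[0.03,0.0076,0],[0.028,0.0076,0.01],[0,0,0.035],[0,0,0.04],[0,0,0.035],[0,0,0.019],[0,0,0],[0,0,0]], rotation=[[0,0,0],[0,0,0],[0,0,0],[0,0,0],[0,0,0],[0,0,0],[0,0,0],[0,0,0],[0,0,0],[0,0,0],[0,0,0]], jaw=[1,1,1,1,1,1,1,1,1,1,1])

```text
time_s: 17.7
tool_pos: [0.664, -0.0536, 0.2553]
tool_rot: [-154.8, 0.2, 11.7]
force: [0.1, -0.2, 0.5]
grip_width: 0.0873
grasp_force: 0.0
```

Request:
send_rows(xyz=[[0,0,0],[0,0,0],[0,0,0],[0,0,0],[0,0,0],[0,0,0],[0,0,0],[0,0,0],[0,0,0],[0,0,0],[0,0,0],[0,0,0],[0,0,0]], rotation=[[0,0,0],[0,0,0],[0,0,0],[0,0,0],[0,0,0],[0,0,0],[0,0,0],[0,0,0],[0,0,0],[0,0,0],[0,0,0],[0,0,0],[0,0,0]], jaw=[0,0,0,0,0,0,0,0,0,0,0,0,0], newtons=10)

```text
time_s: 19.0
tool_pos: [0.6642, -0.054, 0.2557]
tool_rot: [-154.9, 0.1, 11.6]
force: [-0.8, 0.4, -1.3]
grip_width: 0.0177
grasp_force: 10.0
```

```bash
python3 st.py
```

```text
t 19.0 grasp@panel [-0.0497 -0.0814  0.0333] Ftool [-0.7  0.1  1.4] grip 0.0177 10.0 [ 28.  33. -27.  86. -11.  72. -70.]
```

Request:
send_rows(xyz=[[0,-0.004,0],[0,-0.006,0],[0,-0.006,0],[0,-0.006,0],[0,-0.006,0],[0,-0.006,0],[0,-0.006,0],[0,-0.006,0],[0,-0.006,0],[0,-0.006,0],[0,-0.006,0],[0,-0.004,0],[0,-0.002,0],[0,0,0],[0,0,0]], rotation=[[0,0,0],[0,0,0],[0,0,0],[0,0,0],[0,0,0],[0,0,0],[0,0,0],[0,0,0],[0,0,0],[0,0,0],[0,0,0],[0,0,0],[0,0,0],[0,0,0],[0,0,0]], jaw=[0,0,0,0,0,0,0,0,0,0,0,0,0,0,0])

```text
time_s: 20.5
tool_pos: [0.6513, 0.0088, 0.2856]
tool_rot: [-154.8, 0.1, 11.7]
force: [-0.6, 0.9, -1.7]
grip_width: 0.0178
grasp_force: 10.0
```

```bash
python3 st.py
```

```text
t 20.5 grasp@panel [ 0.0213 -0.0812  0.0333] Ftool [-0.3 -0.2  2. ] grip 0.0178 10.0 [ 25.  29. -29.  88. -12.  71. -75.]
```

Request:
send_rows(xyz=[[0,0,0],[0,0,0],[0,0,0],[0,0,0],[0,0,-0.03],[0,0,-0.05],[0,0,-0.04],[0,0.02,0],[0,0.02,0],[0,0,0],[0,0,0]], rotation=[[0,0,0],[0,0,0],[0,0,0],[0,0,0],[0,0,0],[0,0,0],[0,0,0],[0,0,0],[0,0,0],[0,0,0],[0,0,0]], jaw=[0.6,0.6,0.6,0.6,1,1,1,1,1,1,1])

```text
time_s: 21.6
tool_pos: [0.6687, -0.0774, 0.3749]
tool_rot: [-154.8, 0.3, 11.6]
force: [-0.2, 0.8, -0.1]
grip_width: 0.086
grasp_force: 0.0
```

```bash
python3 st.py; python3 - <<'E'
from fit import *
c=cam('wrist');pickle.dump(c,open('w7.pkl','wb'));q=np.load('q.npy')
for p in((.0205,-.0815,.0425),(.0205,-.112,.007)):print(proj(c,W(q,pan(p)))[0])
u=proj(c,W(q,pan((.01,-.08,.02))))[0];x,y=int(u[0])-90,max(0,int(u[1])-75);print(x,y)
cv2.imwrite('pics/w7.png',cv2.resize(c['image'][y:y+140,x:x+190],None,fx=4,fy=4,interpolation=cv2.INTER_CUBIC))
E
```

```text
t 21.6 grasp@panel [-0.0205 -0.0807  0.1514] Ftool [-0.  -0.7  0.4] grip 0.086 0.0 [ 29.  29. -27.  77. -12.  84. -72.]
[272.75480348 201.86606607]
[277.11999077 161.95396914]
197 122
```

View pics/w7.png

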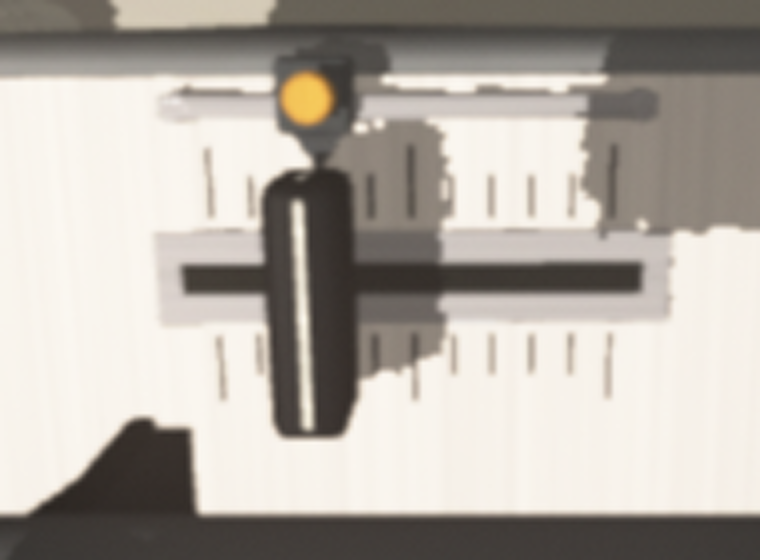

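The index line's middle is at (303,315) in the crop and the pointer tip at (318,163). After correcting for parallax, they sit at about x = 0.0210 and 0.0215, so they are in line to within about 1 mm. The arm is clear, so I'm handing in.

```bash
python3 -c "
from cell import env
print(env.sign_off())"
```

```text
the job is handed in; nothing more can be done
None
```

I pulled the fader down to its lower stop, pushed the plug fully home, then set the fader in line with the pointer (by camera, within about 1 mm), and handed the job in at about 22 s; the hand-in returned no verdict.

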